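Clamp the sanding block in the guarded hold-down press

TASK

Push the long sanding block along the bed of the press with your fingertips until its end is fully home against the stop. Then reach down through the window of the guard and press the lever all the way down, so that its pad sits on the block, and withdraw; do not touch the guard, do not lift the block, and leave the small things round the press where they are.

Things in the scene. Friction and masses are not known exactly. Their poses are not given: they have to be found in the camera images.
- press: Hold-down press fixed to the table: plywood bed 150 x 305 x 8 mm, two rails, a stop, a guarded lever. Origin on the table under the bed, midway between the rails; z up, +y along the rails away from the stop, x across. Bed: y -155 to +150 mm. Rails: inner faces at x = +-36.5 mm, 12 mm wide, y -100 to +60, tops 24 mm up. Lever pivot: y = -135, 55 mm up.
- stop_face (a point): Middle of the stop's face that the block's front end must meet, 23.5 mm above the table, on the press's centre line at its y = -100 mm. The stop is a wooden bar across the bed, 97 mm wide, top 34 mm above the table.
- guard: Guard fixed on the press: level grey steel plate, 5 mm thick, top 101 mm above the table, on four thin posts (x = +-64, y = -115 and +29 mm). Origin and axes as the press; plate x -75 to +75, y -150 to +40 mm, with one window, x -45 to +45, y -60 to +20 mm. Not to be touched.
- window (a point): Centre of the guard's window, at the level of the plate's top (101 mm above the table); axes as the press.
- lever_paddle (a point): Centre of the top face of the wooden paddle (34 mm across x, 30 mm along y) at the free end of the lever, the place to press. It lies below the window: about 87 mm above the table with the lever raised (joint 0), about 63 mm when the pad sits on the block; it goes almost straight down.
- lever (a joint): Lever angle, rad: 0 fully raised, grows as the paddle is pressed; 0.22 when its rubber pad (24 mm wide, 50 mm from the pivot) sits on the block at home, where it gives no further. Stiff hinge: takes about 3 N at the paddle (115 mm from the pivot), stays where it is left. With no block under the pad it goes to 0.26 and bars the block's way.
- long_block: Long reddish hardwood sanding block, 244 x 66 x 31 mm, about 0.3 kg, loose on the bed between the rails, its top 39 mm above the table. Origin at the centre of its underside (8 mm above the table); x along its length, +x away from the stop, z up.
- block_front (a point): Centre of the block's end face that is to meet the stop; it starts 40 to 85 mm short of it.
- block_rear (a point): Centre of the block's other end face, 244 mm from the front one, 23.5 mm above the table: the face to push, towards the press's -y. It needs about 1 to 4 N. When the block is home this face is at y = +144 mm of the press, 6 mm short of the bed's end.
- thumb_plane: Small brass plane, 25 x 60 x 34 mm, loose on the table beside the press (+x side); leave alone. Origin under its centre.
- cork_block: Cork block, 44 x 70 x 28 mm, loose on the table beside the press (+x side); leave alone. Origin under its centre.
- sanding_stick: Thin sanding stick, 12 x 148 x 7 mm, loose on the table beside the press (-x side); leave alone. Origin under its centre.
- block_bored: Small wood block with a bored hole, 42 x 56 x 30 mm, loose on the table beside the press (-x side); leave alone. Origin under its centre.

How it is judged:
On the way, in this order (a step that is already met when the one before it is completed fails the run):
1. the block's end is home against the stop (gap under 3 mm), the lever still up (y of block_front in the frame of press below -0.097 m and value of joint lever below 0.15 rad), for 0.2 s.
2. the lever is pressed down by the fingers until its pad sits on the block (value of joint lever above 0.2 rad and contact force between the fingers and lever above 1 N), for 0.1 s.
At the end, for the whole second after the job is handed in: The block lies on the bed with its front end within 3 mm of the stop, and the lever is down with its pad on the block (joint 0.20 to 0.24, that is the pad within about 1 mm of the block's top); all at rest (y of block_front in the frame of press below -0.097 m and value of joint lever between 0.2 and 0.24 rad and height (world z) of long_block below 0.012 m and linear speed of long_block below 0.01 m/s); the robot touches nothing.
It fails at once if the robot touches the guard (over 0.5 N) (contact force between any of the fingers, the arm and guard above 0.5 N).
It fails at once if the block is lifted or tipped (12 mm or 0.15 rad) (height (world z) of long_block above 0.02 m or angle between long_block's own z axis and vertical above 0.15 rad).
It fails at once if a bystander is moved by more than 15 mm (distance of any of thumb_plane, cork_block, sanding_stick, block_bored from where it was at the start of the episode above 0.015 m).
It also fails if it takes over 40 s, if anything falls off the work surface, if the arm or the gripper's body presses on something with over 40 N, if the wrist force passes 120 N, or if a joint passes its speed limit or range.

ROBOT

A 7-joint arm with a two-finger parallel gripper is mounted at the origin on a cart in front of the work surface, level with it; the furniture and walls round the work are solid. World frame = base frame: x ahead of the robot, y to its left, z up, the work surface at z = 0. Lengths are in m, angles in rad, forces in N, time in s.
With the tool pointing down it reaches from about 0.4 to 0.875 m from the base axis. Payload 19.3 kg.
Tool frame: the origin (TCP) lies between the finger pads; the fingertips stand 17 mm ahead of it and the grasp point (between the pads) lies 2 mm behind it; z points along the fingers, x is the direction in which the jaws open and shut, and the axes are right-handed (so a half turn about z gives the same grasp; the last joint's range is limited). The gripper opens to 85 mm and grips with 20 to 120 N. Pads are 22 mm wide; open, the fingers measure 114 mm over their backs; the gripper's body (76 mm by 85 mm) begins 54 mm behind the grasp point. The pads swing forward as they close: fully open they stand 13 mm farther back than shut.
Start: joints at [1.131, 0.521, -0.036, 1.599, 0.021, 1.021, -0.113], TCP at [0.226, -0.583, 0.248] pointing down, gripper open.
Joint ranges: [-2.91, 2.91], [-0.3, 2.13], [-1.5, 1.42], [0.17, 2.43], [-1.26, 4.41], [0.16, 1.93], [-2.52, 2.52]. Speed limits (rad/s): [1.89, 1.89, 2.39, 2.39, 3.01, 3.01, 3.01].

INTERFACE

Orientations are given as [roll, pitch, yaw] about the fixed x, y, z axes, in that order (R = Rz(yaw) Ry(pitch) Rx(roll)).
In Python, from workcell import bot gives the robot as it stands. The module is installed in compiled form; this text tells all that it offers.
- The arm moves only by the tool arm_command, never from a script. Its argument "targets" is a list of rows, each a list of 6 numbers: the shift along the tool's x, y, z in mm, then the turn, a rotation vector about the tool's x, y, z in degrees. In form: [[x, y, z, wx, wy, wz], ...]. A call has 1 to 8 rows; each row shifts and turns the pose as measured when the row begins, along the tool's axes as they then stand; what a row does not reach is not made up. A row lasts 1/10 s, in which the tool goes at most 50 mm and 8.59 degrees, less where a joint would pass 70% of its speed; a pose out of reach is approached as far as the arm can. A call is refused whole if a number of a shift passes 50 or a number of a turn 8.59, either way. A call with a gripper value outside its range is refused whole. "grip" is the opening in per cent of the stroke, from 0 (shut) to 100 (fully open), set as the call begins (left out, the last holds). The fingers move at their own pace and stop on an object; "grip_force" is the grip in N (left out, the last holds). Time passes only in rows, so rows that do not move let the fingers close. It gives the time, the measured TCP pose, the force and the opening at its end, in the units of the state.
- bot.observe(): the state, without advancing time (a new reading comes with each control period).
- bot.grab_frame(name): name is "side" or "top"; returns a dict with "color" (400x640x3 uint8, red, green, blue), "depth" (400x640 float32, m along the optical axis (not along the pixel's ray), 0 where there is no reading), "fov_y" (degrees; the focal length in pixels is half the picture's height over the tangent of half this angle, whatever the lens; pixels are square), "cx", "cy" (the principal point, pixels), "D" ([k1, k2, p1, p2, k3] as OpenCV has them; the pictures are not rectified), "R" (3x3) and "t" (3): a world point X has camera coordinates R X + t. Camera axes: x right, y down, z forward; pixel columns grow to the right and rows downward; lengths in m; the calibration is good to about 2 mm. A picture is of the moment at which its call begins.
- bot.job_done(): hands the job in, once; it reports no verdict.
The state is a dict: "clock": time; "qpos": joint angles; "qd": joint speeds; "joint_efforts": joint torques, N m; "position": TCP position; "tool_rot": TCP orientation; "force": force on the tool from outside, world axes, zero at the start; "moment": the same for the moment, N m; "grip_width": finger opening in m.
Only numpy, scipy, OpenCV 4.12 (cv2) and the standard library are available. Lean on these libraries where they do the work, as an engineer would, in place of code of your own. Each camera call takes 0.05 s, during which the arm holds its last target. There are 200 camera calls.

## Working session

There is one attempt and no reset: what is moved stays moved. The work goes in short steps, Python scripts to look and compute and a tool call to move; the robot and the scene stay as the last step left them, time stands still between calls to the robot, and variables do not carry over. Pictures are saved under pics/ and viewed, about 8 in all and at most 12, crops included, and the job is handed in when it is done.

Besides the shell and the picture viewer there is one more tool, called after "Request:" as name([rows], argument=value, ...), one row to a line, values as JSON. arm_command: Moves the arm, as the interface text tells. Its arguments: {"type":"object","properties":{"targets":{"type":"array"},"grip":{"type":"number"},"grip_force":{"type":"number"}},"required":["targets"]}

```bash
mkdir -p pics; python3 - <<'E'
from workcell import bot
import cv2,pickle
print(bot.observe())
for n in("side","top"):
    f=bot.grab_frame(n); pickle.dump(f,open(n+".pkl","wb"))
    cv2.imwrite(f"pics/{n}0.png",f["color"][:,:,::-1]); print(n,f["fov_y"],f["cx"],f["cy"],f["D"],f["R"],f["t"])
E
```

```text
{'clock': 0.0, 'qpos': array([ 1.13080134,  0.5220297 , -0.03635003,  1.6000167 ,  0.0211931 ,
        1.02109064, -0.11279829]), 'qd': array([ 0.00167216,  0.00151562,  0.00064748,  0.00060616, -0.00066511,
       -0.00068903, -0.00016821]), 'joint_efforts': array([ 7.90771392e-04, -9.27108407e+01,  1.97929189e+00, -3.69936311e+01,
        1.76413829e-02,  7.95203377e-03, -9.38050653e-05]), 'position': array([ 0.22575291, -0.58245566,  0.24771257]), 'tool_rot': array([ 3.14152682e+00,  1.15787903e-03, -1.20099347e+00]), 'force': array([0.14702916, 0.23324677, 0.01923395]), 'moment': array([ 0.0079015 , -0.005075  ,  0.02215508]), 'grip_width': 0.08532722094621556}
side 49.8391678144222 323.9826174760129 200.30223466547218 [-0.05547551  0.          0.          0.          0.        ] [[ 0.99747432  0.06938571  0.01518559]
 [ 0.04970845 -0.52921977 -0.84702745]
 [-0.05073509  0.84564298 -0.53133219]] [-0.54314793  0.02031797  0.99052352]
top 51.15322728629413 327.383665320292 200.30903763085573 [-0.05778197  0.          0.          0.          0.        ] [[ 1.50598355e-03 -9.99998442e-01  9.20346808e-04]
 [-9.82488580e-01 -1.65108908e-03 -1.86315496e-01]
 [ 1.86316726e-01 -6.23642157e-04 -9.82489536e-01]] [-0.0742666   0.56799466  0.8232385 ]
```

View pics/top0.png

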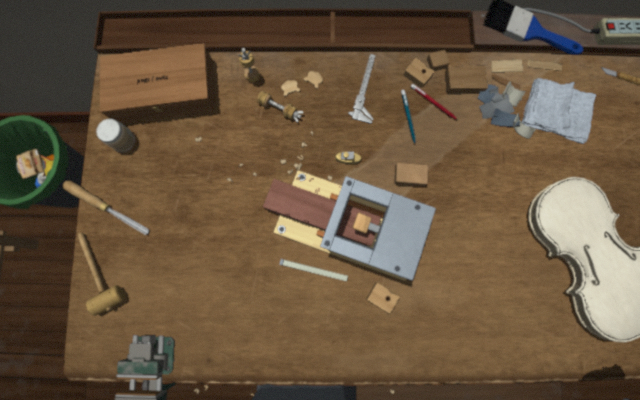

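View pics/side0.png

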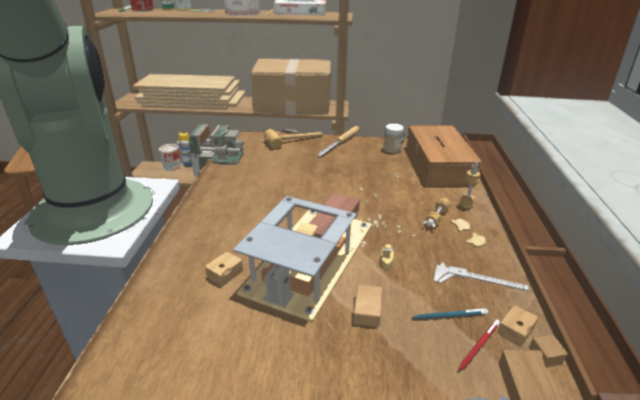

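The top view shows the guard plate (corners about (348,178), (434,207), (410,280), (323,250)) with the raised paddle at about (366,223). The block's rear sticks out on the left at about (265-285,185-208), so the press's +y points to world +y. The side view agrees, with the block's rear end at about (340,205).

```bash
cat > h.py <<'E'
import numpy as np,cv2,pickle
def K(f):
    F=200/np.tan(np.radians(f["fov_y"]/2)); return np.array([[F,0,f["cx"]],[0,F,f["cy"]],[0,0,1]])
def ray(f,px,z):
    u=cv2.undistortPoints(np.float64(px).reshape(-1,1,2),K(f),np.array(f["D"])).reshape(-1,2)
    d=np.c_[u,np.ones(len(u))]@f["R"]; c=-f["R"].T@f["t"]
    return c+d*((z-c[2])/d[:,2])[:,None]
def proj(f,X):
    return cv2.projectPoints(np.float64(X).reshape(-1,1,3),cv2.Rodrigues(f["R"])[0],f["t"],K(f),np.array(f["D"]))[0].reshape(-1,2)
def big(m,roi):
    x0,y0,x1,y1=roi; k=np.zeros_like(m);k[y0:y1,x0:x1]=m[y0:y1,x0:x1]
    cs,_=cv2.findContours(k,cv2.RETR_EXTERNAL,cv2.CHAIN_APPROX_NONE); return max(cs,key=cv2.contourArea)
def rect(P):
    s=1e4; (c,wh,a)=cv2.minAreaRect(np.float32(P[:,:2]*s)); b=cv2.boxPoints((c,wh,a))/s
    return np.array(c)/s,np.array(wh)/s,a,b
E
python3 - <<'E'
from h import *
f=pickle.load(open("top.pkl","rb")); im=f["color"]; hsv=cv2.cvtColor(im,cv2.COLOR_RGB2HSV)
for p in[(350,195),(410,235),(280,195),(300,205),(366,222),(325,185),(300,230)]: print(p,im[p[1],p[0]],hsv[p[1],p[0]])
g=((hsv[...,0]>95)&(hsv[...,0]<130)&(hsv[...,2]>90)).astype(np.uint8)*255
c=big(g,(310,165,445,290)); c0,wh,a,b=rect(ray(f,c,.101)); print("guard",c0,wh,a,b)
r=(((hsv[...,0]<8)|(hsv[...,0]>172))&(hsv[...,1]>70)).astype(np.uint8)*255
c=big(r,(255,170,345,230)); print("block",rect(ray(f,c,.039)))
v=np.hstack([cv2.resize(x[160:290,250:450],None,fx=4,fy=4,interpolation=cv2.INTER_CUBIC) for x in(im,)])
cv2.drawContours(v,[(c-[250,160])*4],-1,(0,255,0),1)
cv2.imwrite("pics/z1.png",v[:,:,::-1])
E
```

```text
(350, 195) [71 67 61] [18 36 71]
(410, 235) [147 157 166] [104  29 166]
(280, 195) [134  93  83] [  6  97 134]
(300, 205) [138  97  85] [  7  98 138]
(366, 222) [184 147 101] [ 17 115 184]
(325, 185) [230 214 156] [ 24  82 230]
(300, 230) [228 209 151] [ 23  86 228]
guard [ 0.50618472 -0.17253746] [0.19065044 0.14949363] 69.90595245361328 [[ 0.4032376  -0.23638006]
 [ 0.54363155 -0.2877404 ]
 [ 0.6091318  -0.10869487]
 [ 0.4687379  -0.05733452]]
block (array([ 0.56142905, -0.01252097]), array([0.13902858, 0.06388014]), 70.26084899902344, array([[ 0.50788814, -0.06716321],
       [ 0.5680147 , -0.08873799],
       [ 0.61496997,  0.04212127],
       [ 0.5548434 ,  0.06369605]], dtype=float32))
```

View pics/z1.png

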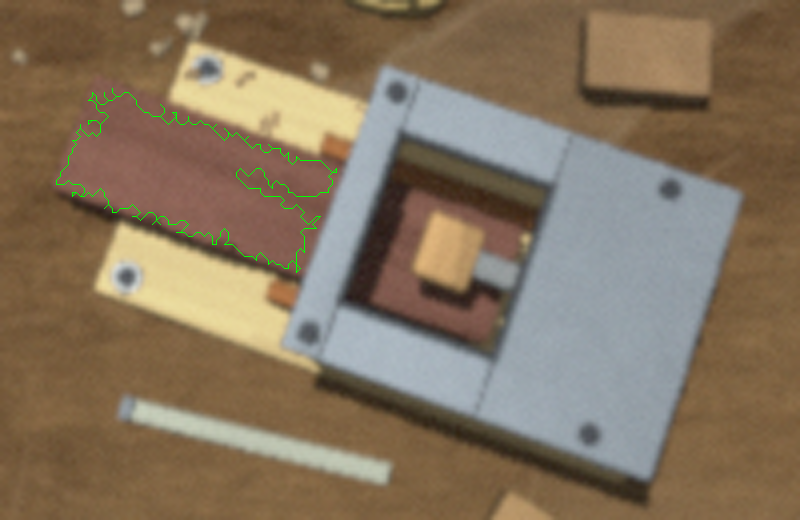

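Request:
arm_command([
  [0, 0, 0, 0, 0, -8.2],
  [0, 0, 0, 0, 0, -8.2],
  [0, 0, 0, 0, 0, -8.2],
  [0, 0, 0, 0, 0, -8.2],
  [0, 0, 0, 0, 0, -8.2],
  [0, 0, 0, 0, 0, -8.2],
], grip=0)

```text
clock: 0.7
position: [0.2256, -0.5813, 0.2457]
tool_rot: [-3.138, 0.004, -0.312]
force: [-0.5, -0.0, -0.3]
grip_width: 0.0001
```

```bash
cat >> h.py <<'E'
O=np.array([.5251,-.1209]); TH=np.radians(69.9); PY=np.array([np.cos(TH),np.sin(TH)]); PX=np.array([PY[1],-PY[0]])
def press(X): d=np.atleast_2d(X)[:,:2]-O; return np.c_[d@PX,d@PY]*1e3
E
cat > st.py <<'E'
from h import *
from workcell import bot
from scipy.spatial.transform import Rotation as Ro
import sys
s=bot.observe(); R=Ro.from_euler('xyz',s["tool_rot"])
print(round(s["clock"],2),s["position"].round(4),np.degrees(s["tool_rot"]).round(2),"press",press(s["position"]).round(1),"F",s["force"].round(2),"w",s["grip_width"])
t=[float(a) for a in sys.argv[1:]]   # press x,y mm, world z mm
W=np.r_[O+PX*t[0]/1e3+PY*t[1]/1e3,t[2]/1e3]
print("tool shift",(R.inv().apply(W-s["position"])*1e3).round(1))
G=Ro.from_euler('xyz',[np.pi,0,TH-np.pi/2]); print("turn",np.degrees((R.inv()*G).as_rotvec()).round(2))
E
python3 st.py -2 225 160; python3 - <<'E'
from h import *
f=pickle.load(open("top.pkl","rb"))
print("paddle",press(ray(f,[(362.2,222.7)],.087)),"rear L/R top corners",press(ray(f,[(264.2,207),(273.5,181.5)],.039)))
for z in(.101,):print("window",press(ray(f,[(350,194),(388,207),(336.5,234.5),(374,249)],z)))
E
```

```text
0.7 [ 0.2256 -0.5813  0.2457] [-179.8     0.22  -17.85] press [[-123.  -535.3]] F [-0.48 -0.02 -0.32] w 0.00014325795609688907
tool shift [ 151.  -754.7   87.7]
turn [-0.19  0.22  2.25]
paddle [[ -0.64612293 -23.70685145]] rear L/R top corners [[-33.42614207 181.60524848]
 [ 25.25987105 183.48365475]]
window [[ 43.07725977  18.55668756]
 [ 44.33172588 -60.86600684]
 [-42.05965528  16.19807477]
 [-43.51319506 -61.83575584]]
```

Request:
arm_command([
  [9, -47, 0, 0, 0, 2.2],
  [9, -47, 0, 0, 0, 0],
  [9, -47, 0, 0, 0, 0],
  [9, -47, 0, 0, 0, 0],
  [9, -47, 0, 0, 0, 0],
  [9, -47, 0, 0, 0, 0],
  [9, -47, 0, 0, 0, 0],
  [9, -47, 0, 0, 0, 0],
])

```text
clock: 1.5
position: [0.4193, -0.2438, 0.244]
tool_rot: [-3.139, 0.007, -0.352]
force: [1.1, -0.3, 0.4]
grip_width: 0.0002
```

Request:
arm_command([
  [9, -47, 0, 0, 0, 0],
  [9, -47, 0, 0, 0, 0],
  [9, -47, 0, 0, 0, 0],
  [9, -47, 0, 0, 0, 0],
  [9, -47, 0, 0, 0, 0],
  [9, -47, 0, 0, 0, 0],
])

```text
clock: 2.1
position: [0.5709, 0.0131, 0.244]
tool_rot: [-3.14, 0.007, -0.354]
force: [1.2, -1.1, -0.3]
grip_width: 0.0003
```

```bash
python3 st.py -1 225 80
```

```text
2.1 [0.5709 0.0131 0.244 ] [-179.9     0.43  -20.27] press [[ -3.1 141.6]] F [ 1.25 -1.08 -0.33] w 0.00027493338146115107
tool shift [  3.  -83.2 164.2]
turn [-0.1   0.43 -0.17]
```

Request:
arm_command([
  [2, -45, 0, 0, 0.4, 0],
  [0, -40, 10, 0, 0, 0],
  [0, -5, 45, 0, 0, 0],
  [0, 0, 45, 0, 0, 0],
  [0, 0, 45, 0, 0, 0],
  [0, 0, 20, 0, 0, 0],
  [0, 0, 0, 0, 0, 0],
])

```text
clock: 2.8
position: [0.6062, 0.1111, 0.072]
tool_rot: [-3.136, 0.001, -0.344]
force: [0.5, -0.4, 0.5]
grip_width: -0.0001
```

```bash
python3 st.py -1 222 34; python3 - <<'E'
from h import *
from workcell import bot
a=[]
for n,(x0,y0,x1,y1) in(("top",(240,150,400,270)),("side",(270,160,430,280))):
    f=bot.grab_frame(n); a.append(cv2.resize(f["color"][y0:y1,x0:x1],(400*1,300),interpolation=cv2.INTER_CUBIC))
cv2.imwrite("pics/a.png",np.hstack(a)[:,:,::-1])
E
```

```text
2.8 [0.6062 0.1111 0.072 ] [-1.7966e+02  8.0000e-02 -1.9720e+01] press [[ -3.6 245.7]] F [ 0.46 -0.41  0.47] w -6.023614044946657e-05
tool shift [ 2.5 23.9 37.8]
turn [-0.34  0.09  0.38]
```

View pics/a.png

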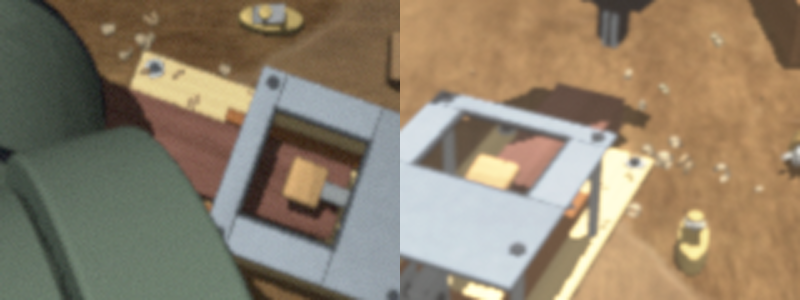

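Left half (top view): the arm hides the block's rear, and the lever is still raised. Right half (side view): the closed fingertips at about (612,40) are clear behind the block. Next I descend and approach.

Request:
arm_command([
  [2, 5, 38, -0.3, 0, 0.3],
  [0, 15, 0, 0, 0, 0],
  [0, 15, 0, 0, 0, 0],
  [0, 6, 0, 0, 0, 0],
  [0, 6, 0, 0, 0, 0],
])

```text
clock: 3.4
position: [0.5975, 0.0642, 0.0455]
tool_rot: [-3.133, -0.012, -0.351]
force: [-0.1, 0.2, 0.7]
grip_width: 0.0003
```

```bash
python3 st.py -1 155 34
```

```text
3.4 [0.5975 0.0642 0.0455] [-179.52   -0.7   -20.13] press [[  4.4 198.7]] F [-0.08  0.18  0.71] w 0.0003056815511205841
tool shift [-5.5 43.8 11.1]
turn [-0.48 -0.7  -0.03]
```

Request:
arm_command([
  [-5, 0, 8, -0.4, -0.7, 0],
  [0, 0, 4, 0, 0, 0],
  [0, 0, 0, 0, 0, 0],
  [0, 4, 0, 0, 0, 0],
  [0, 4, 0, 0, 0, 0],
  [0, 4, 0, 0, 0, 0],
])

```text
clock: 4.0
position: [0.5896, 0.0552, 0.0349]
tool_rot: [-3.138, -0.002, -0.351]
force: [0.7, 1.3, 0.8]
grip_width: -0.0001
```

```bash
python3 st.py -1 155 34
```

```text
4.0 [0.5896 0.0552 0.0349] [-1.7979e+02 -1.2000e-01 -2.0080e+01] press [[1.000e-01 1.875e+02]] F [0.73 1.26 0.8 ] w -0.0001362115918083689
tool shift [-1.1 32.5  0.8]
turn [-0.21 -0.12  0.02]
```

Request:
arm_command([
  [0, 4, 0, 0, 0, 0],
  [0, 5, 0, 0, 0, 0],
  [0, 5, 0, 0, 0, 0],
  [0, 5, 0, 0, 0, 0],
  [0, 4, 0, 0, 0, 0],
])

```text
clock: 4.5
position: [0.581, 0.0313, 0.0349]
tool_rot: [-3.138, -0.002, -0.351]
force: [0.7, 1.4, -0.9]
grip_width: 0.0
```

```bash
python3 st.py -1 155 34
```

```text
4.5 [0.581  0.0313 0.0349] [-1.7979e+02 -1.3000e-01 -2.0100e+01] press [[  0.2 162.1]] F [ 0.74  1.37 -0.86] w 1.5307526681067568e-05
tool shift [-1.2  7.1  0.9]
turn [-0.21 -0.13 -0.  ]
```

Request:
arm_command([
  [0, 3, 0, 0, 0, 0],
  [0, 2, 0, 0, 0, 0],
  [0, 2, 0, 0, 0, 0],
  [0, 2, 0, 0, 0, 0],
])

```text
clock: 4.9
position: [0.5787, 0.0249, 0.0353]
tool_rot: [-3.133, -0.004, -0.35]
force: [3.7, 12.0, -0.2]
grip_width: -0.0006
```

```bash
python3 st.py -1 155 34
```

```text
4.9 [0.5787 0.0249 0.0353] [-179.51   -0.2   -20.03] press [[  0.2 155.4]] F [ 3.67 12.04 -0.23] w -0.0006318530154813519
tool shift [-1.2  0.4  1.3]
turn [-0.49 -0.2   0.07]
```

The force jumped to 12.6 N at y = 155, which is where the stop should be. I'll nudge once more, hold, then back off and rise.

Request:
arm_command([
  [0, 2, 0, 0, 0, 0],
  [0, 1, 0, 0, 0, 0],
  [0, 1, 0, 0, 0, 0],
])

```text
clock: 5.2
position: [0.5784, 0.0251, 0.0358]
tool_rot: [-3.127, -0.005, -0.346]
force: [2.8, 5.3, -0.7]
grip_width: 0.0
```

Request:
arm_command([
  [0, -10, 0, 0, 0, 0],
  [0, -20, 0, 0, 0, 0],
  [0, -10, 0, 0, 0, 0],
  [0, 0, -45, 0, 0, 0],
  [0, 0, -45, 0, 0, 0],
  [0, 0, -45, 0, 0, 0],
  [0, 0, -20, 0, 0, 0],
  [0, 0, 0, 0, 0, 0],
])

```text
clock: 6.0
position: [0.5901, 0.0642, 0.1953]
tool_rot: [-3.131, 0.0, -0.344]
force: [-0.2, 0.6, -0.6]
grip_width: 0.0
```

```bash
python3 st.py 0 -20 190;python3 - <<'E'
from h import *
from workcell import bot
a=[]
for n,(x0,y0,x1,y1) in(("top",(240,150,400,270)),("side",(270,160,430,280))):
    f=bot.grab_frame(n); pickle.dump(f,open(n+"1.pkl","wb")); a.append(cv2.resize(f["color"][y0:y1,x0:x1],(400*1,300),interpolation=cv2.INTER_CUBIC))
cv2.imwrite("pics/b.png",np.hstack(a)[:,:,::-1])
E
```

```text
6.0 [0.5901 0.0642 0.1953] [-179.4     0.    -19.73] press [[ -2.5 196.2]] F [-0.22  0.59 -0.59] w 5.504935781409494e-06
tool shift [  1.2 216.3   3.1]
turn [-0.6   0.    0.37]
```

View pics/b.png

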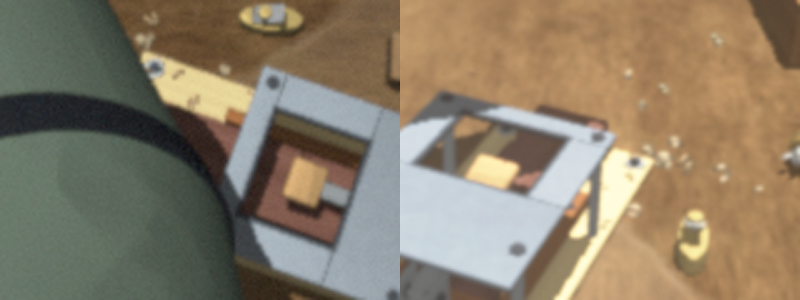

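Left half: the paddle is still raised in the window, at about (305,183). Right half: the block's dark rear end shows beyond the guard at about (575,118), near the bed's end. The stall at y=155.4 minus the 11 mm half-pad puts the rear face at about 144, which is home. Next I move over the window.

Request:
arm_command([
  [1, 45, 0, -0.6, 0, 0.3],
  [0, 45, 0, 0, 0, 0],
  [0, 45, 0, 0, 0, 0],
  [0, 45, 0, 0, 0, 0],
  [0, 30, 0, 0, 0, 0],
  [0, 5, 0, 0, 0, 0],
  [0, 0, 0, 0, 0, 0],
])

```text
clock: 6.8
position: [0.5096, -0.1436, 0.1818]
tool_rot: [3.138, 0.018, -0.347]
force: [-0.3, 0.6, 0.2]
grip_width: -0.0001
```

```bash
python3 st.py 0 -20 130
```

```text
6.8 [ 0.5096 -0.1436  0.1818] [179.79   1.05 -19.86] press [[ -6.7 -26.7]] F [-0.3   0.6   0.17] w -7.920400268939779e-05
tool shift [ 7.7 -6.8 51.7]
turn [0.21 1.05 0.24]
```

Request:
arm_command([
  [7, -6, 0, 0.2, 1, 0.2],
  [0, 0, 0, 0, 0, 0],
  [0, 0, 20, 0, 0, 0],
  [0, 0, 20, 0, 0, 0],
  [0, 0, 0, 0, 0, 0],
])

```text
clock: 7.3
position: [0.5213, -0.1336, 0.1393]
tool_rot: [-3.139, -0.0, -0.343]
force: [0.6, 0.5, 0.3]
grip_width: -0.0002
```

```bash
python3 st.py 0 -20 110;python3 - <<'E'
from h import *
from workcell import bot
a=[]
for n,(x0,y0,x1,y1) in(("top",(290,150,450,270)),("side",(220,160,380,280))):
    f=bot.grab_frame(n); a.append(cv2.resize(f["color"][y0:y1,x0:x1],(400*1,300),interpolation=cv2.INTER_CUBIC))
cv2.imwrite("pics/c.png",np.hstack(a)[:,:,::-1])
E
```

```text
7.3 [ 0.5213 -0.1336  0.1393] [-1.7985e+02 -1.0000e-02 -1.9640e+01] press [[  0.8 -13.2]] F [0.64 0.53 0.3 ] w -0.00024196381935897782
tool shift [-0.8  6.8 29.3]
turn [-0.15 -0.01  0.46]
```

View pics/c.png

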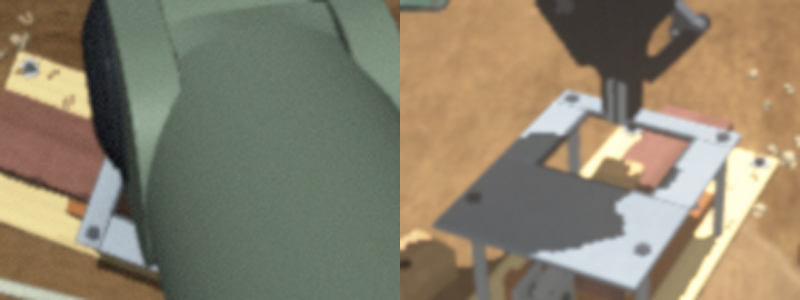

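The side view (right half) shows the fingertips at about (615,115), above the plate and inside the window's outline. The top view is hidden by the arm. I'll correct y by 7 mm and go down.

Request:
arm_command([
  [-1, 6, 0, 0, 0, 0.4],
  [0, 0, 0, 0, 0, 0],
  [0, 0, 12, 0, 0, 0],
  [0, 0, 12, 0, 0, 0],
  [0, 0, 0, 0, 0, 0],
])

```text
clock: 7.9
position: [0.5205, -0.1397, 0.1181]
tool_rot: [-3.138, -0.007, -0.351]
force: [-0.1, -0.2, 0.7]
grip_width: -0.0001
```

```bash
python3 st.py 0 -20 80
```

```text
7.9 [ 0.5205 -0.1397  0.1181] [-179.82   -0.38  -20.09] press [[  2.1 -19.2]] F [-0.13 -0.19  0.68] w -0.00013146207574472714
tool shift [-2.4  0.9 38.1]
turn [-0.18 -0.38  0.01]
```

Request:
arm_command([
  [-2, 1, 8, 0, -0.3, 0],
  [0, 0, 6, 0, 0, 0],
  [0, 0, 5, 0, 0, 0],
  [0, 0, 5, 0, 0, 0],
  [0, 0, 4, 0, 0, 0],
])

```text
clock: 8.4
position: [0.5185, -0.1394, 0.0877]
tool_rot: [-3.138, -0.001, -0.35]
force: [0.6, 1.2, 2.0]
grip_width: 0.0001
```

```bash
python3 st.py 0 -20 80
```

```text
8.4 [ 0.5185 -0.1394  0.0877] [-1.7978e+02 -6.0000e-02 -2.0060e+01] press [[  0.2 -19.6]] F [0.59 1.2  2.04] w 0.00013430601605166656
tool shift [-0.2  0.4  7.7]
turn [-0.22 -0.06  0.04]
```

Request:
arm_command([
  [0, 0, 3, 0, 0, 0],
  [0, 0, 3, 0, 0, 0],
  [0, 0, 2, 0, 0, 0],
  [0, 0, 2, 0, 0, 0],
])

```text
clock: 8.8
position: [0.5191, -0.139, 0.0789]
tool_rot: [-3.138, -0.002, -0.35]
force: [-19.4, 5.5, 68.8]
grip_width: 0.0001
```

Request:
arm_command([
  [0, 0, 2, 0, 0, 0],
  [0, 0, 2, 0, 0, 0],
])

```text
clock: 9.0
position: [0.5191, -0.1389, 0.0789]
tool_rot: [-3.141, -0.004, -0.35]
force: [-16.8, 4.4, 55.9]
grip_width: 0.0002
```

```bash
python3 st.py 0 -20 80
```

```text
9.0 [ 0.5191 -0.1389  0.0789] [-179.94   -0.21  -20.06] press [[  0.5 -19. ]] F [-16.78   4.35  55.88] w 0.00017066883665522255
tool shift [-0.5  1.  -1.1]
turn [-0.06 -0.21  0.04]
```

The lever is on its stop: 56 N on the tool, fingertip at 62 mm. Now I withdraw straight up.

Request:
arm_command([
  [0, 0, -3, 0, 0, 0],
  [0, 0, -10, 0, 0, 0],
  [0, 0, -20, 0, 0, 0],
  [0, 0, -20, 0, 0, 0],
  [0, 0, -40, 0, 0, 0],
  [0, 0, -40, 0, 0, 0],
  [0, 0, 0, 0, 0, 0],
])

```text
clock: 9.7
position: [0.5175, -0.1394, 0.2189]
tool_rot: [3.141, -0.002, -0.35]
force: [0.1, -0.2, -0.4]
grip_width: -0.0003
```

Request:
arm_command([
  [0, 45, 0, 0, 0, 0],
  [0, 45, 0, 0, 0, 0],
  [0, 45, 0, 0, 0, 0],
  [0, 45, 0, 0, 0, 0],
  [0, 45, 0, 0, 0, 0],
  [0, 45, 0, 0, 0, 0],
  [0, 45, 0, 0, 0, 0],
  [0, 0, 0, 0, 0, 0],
])

```text
clock: 10.5
position: [0.4045, -0.4464, 0.2205]
tool_rot: [3.141, -0.004, -0.347]
force: [0.8, 0.4, -0.7]
grip_width: -0.0
```

```bash
python3 st.py 0 -20 80;python3 - <<'E'
from h import *
from workcell import bot
a=[]
for n,(x0,y0,x1,y1) in(("top",(270,160,430,280)),("side",(220,160,380,280))):
    f=bot.grab_frame(n); pickle.dump(f,open(n+"2.pkl","wb")); a.append(cv2.resize(f["color"][y0:y1,x0:x1],(400*1,300),interpolation=cv2.INTER_CUBIC))
cv2.imwrite("pics/d.png",np.hstack(a)[:,:,::-1])
E
```

```text
10.5 [ 0.4045 -0.4464  0.2205] [179.97  -0.24 -19.86] press [[  -1.4 -347.1]] F [ 0.76  0.43 -0.67] w -3.119589160312614e-05
tool shift [   2.2 -327.1  140.3]
turn [ 0.03 -0.24  0.24]
```

View pics/d.png

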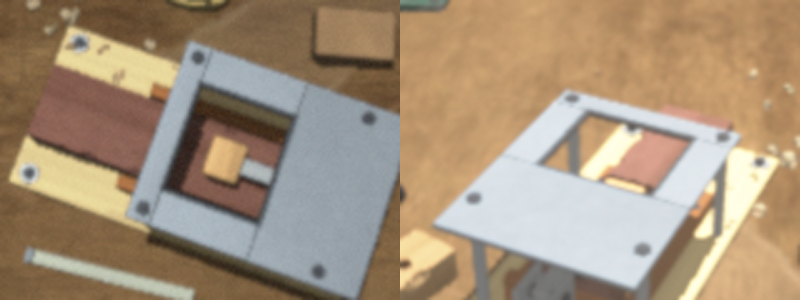

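The top view shows the block's rear edge, (30,133) to (58,65), just short of the bed's end, with the paddle at about (225,160). The side view shows the paddle sunk below the window. The small things look undisturbed. Now a numeric check.

```bash
python3 - <<'E'
from h import *
p=lambda x,y:(270+x/2.5,160+y/2.5)
for n in("top","top2"):
    f=pickle.load(open(n+".pkl","rb"))
    u,v=(362.2,222.7) if n=="top" else p(225,160)
    d=np.median(f["depth"][int(v)-2:int(v)+3,int(u)-2:int(u)+3])
    c=cv2.undistortPoints(np.float64([[[u,v]]]),K(f),np.array(f["D"]))[0,0]
    X=f["R"].T@(np.r_[c,1]*d-f["t"]); print(n,"paddle z",X[2],press(X))
print("rear",press(ray(f,[p(30,133),p(58,65)],.039)), "bed end",press(ray(f,[p(10,180),p(68,25)],.008)))
a,b=[pickle.load(open(n+".pkl","rb"))["color"].astype(int) for n in("top","top2")]
for nm,r in(("stick",(278,256,350,282)),("bored",(364,280,402,314)),("cork",(392,160,432,188)),("plane",(332,147,364,166))):
    print(nm,np.abs(a-b)[r[1]:r[3],r[0]:r[2]].mean().round(1))
E
```

```text
top paddle z 0.08594494288824077 [[ -0.48185356 -23.74192085]]
top2 paddle z 0.06357440448246895 [[ -1.09454848 -21.13357405]]
rear [[-32.75266895 141.12881327]
 [ 30.63790443 140.05402443]] bed end [[-74.00823698 147.30183571]
 [ 73.67930042 149.67822058]]
stick 2.0
bored 2.1
cork 2.2
plane 2.1
```

```bash
python3 -c "
from workcell import bot
print(bot.job_done())"
```

```text
the job is handed in; nothing more can be done
None
```

The job is done and handed in, using about 10.6 of the 40 s. I pushed the block home with the closed fingertips, pressed the lever down through the guard window, and withdrew straight up. No verdict was reported.

- **Block:** the push stalled at about 12 N with its rear face worked out at y ≈ +144 mm, which is home. In the last picture the rear measures y ≈ 140–141 mm. Home is 144, so that reading is 3–4 mm too far in; most other marks measured this way (bed end, paddle) also read up to 4 mm low.
- **Lever:** the paddle top dropped from 86 mm to 63.6 mm by camera depth, against about 63 mm expected. The fingertips stopped at 62 mm.
- **Pressing force:** the tool read up to about 69 N up and 20 N sideways at the bottom of the lever's travel. That is far more than the 3 N the lever needs but below the 120 N wrist limit. The tool position put the fingers well inside the window, so I take this as the lever bottoming out. I could not separately check that the guard was untouched.
- **Bystanders:** image differences before and after were at noise level, so none of the four small things moved.

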